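Seat the fuel injector and snap the clamp shut

ROBOT

A 6-joint arm with a two-finger parallel gripper is mounted at the origin on the work surface. World frame = base frame: x ahead of the robot, y to its left, z up, the work surface at z = 0. Lengths are in m, angles in rad, forces in N, time in s.
With the tool pointing down it reaches from about 0.35 to 0.775 m from the base axis. Payload 5.5 kg.
Tool frame: the origin (TCP) lies midway between the tips of the shut fingers; the grasp point (between the pads) lies 19 mm behind it; z points along the fingers, y is the direction in which the jaws open and shut (so a half turn about z gives the same grasp; the last joint's range is limited). The gripper opens to 85 mm and grips with 20 to 120 N. Pads are 22 mm wide; open, the fingers measure 114 mm over their backs; the gripper's body (76 mm by 85 mm) begins 54 mm behind the grasp point. The pads swing forward as they close: fully open they stand 13 mm farther back than shut.
Start: joints at [-1.43, 0.313, 0.046, 1.304, 0, 1.431], TCP at [0.159, -0.553, 0.231] pointing down, gripper open.
Joint ranges: [-2.76, 2.76], [-0.86, 1.69], [-1.03, 1.26], [-2.2, 2.34], [-1.47, 1.5], [-3.14, 3.14]. Speed limits (rad/s): [2.57, 2.57, 3.14, 3.14, 3.14, 3.14].

INTERFACE

Orientations are given as [roll, pitch, yaw] about the fixed x, y, z axes, in that order (R = Rz(yaw) Ry(pitch) Rx(roll)).
In Python, from rig import * gives the robot as it stands.
- The arm moves only by the tool jog_arm, never from a script. Its argument "motion" is one flat list of numbers, 7 for each row, row after row: the turn, a rotation vector about the tool's x, y, z in rad, then the shift along the tool's x, y, z in mm, then the finger opening in mm, from 0 to 85.4. A call has 1 to 5 rows; each row is the pose to reach, as a shift and turn from the pose commanded when the call began, along the tool's axes at that moment; what a row does not reach only later rows make up. A row lasts 1/8 s, in which the tool goes at most 62.5 mm and 10.7 degrees, less where a joint would pass 70% of its speed; a pose out of reach is approached as far as the arm can. A call with a gripper value outside its range is refused whole. The fingers move at their own pace and stop on an object; "squeeze" is the grip in N (left out, the last holds). Time passes only in rows, so rows that repeat a pose let the fingers close. It gives the time, the measured TCP pose, the force and the opening at its end, in the units of the state.
- get_obs(): the state, without advancing time (a new reading comes with each control period).
- camera(name): name is "side" or "top" or "wrist"; returns a dict with "color" (480x640x3 uint8, red, green, blue), "vfov" (degrees; the focal length in pixels is half the picture's height over the tangent of half this angle, whatever the lens; pixels are square), "cx", "cy" (the principal point, pixels), "R" (3x3) and "t" (3): a world point X has camera coordinates R X + t; the wrist camera has in their place "tool_from_camera" (4x4, takes a point from camera to tool coordinates, whose origin is the TCP and whose axes are the flange's). Camera axes: x right, y down, z forward; pixel columns grow to the right and rows downward; lengths in m; the calibration is good to about 2 mm. The wrist camera is an equidistant fisheye: a pixel r from the principal point sees the ray r / f radians off the axis. A picture is of the moment at which its call begins: read the wrist's pose just before it. There is no depth.
- job_done(): hands the job in, once; it reports no verdict.
Trained networks look in a picture, given as the dict that the camera call returned (one of the last four; its "shot" number tells which), for a name from the list of things; names that differ only in an ending like _2 or _b are one class to them, and where a whole thing is asked for, a point or a joint stands for the part that bears it (a point fixed in the world has none). Each returns a list of dicts, best first, with "score" (0 to 1); they miss things now and then, are a little off and sometimes report something else, mostly with a low value. They report only what shows in the picture. A call takes as long as a camera call. They do not tell look-alikes from the thing itself.
- outline_of(picture, label): "mask" (480x640 bool, what is visible of it) and "at" ([row, column] in pixels, amid what is visible of it).
The state is a dict: "clock": time; "q": joint angles; "dq": joint speeds; "tau": joint torques, N m; "position": TCP position; "ee_rot": TCP orientation; "wrist_force": force on the tool from outside, world axes, zero at the start; "torque": the same for the moment, N m; "grip_width": opening from 0.0 (shut) to 1.0 (fully open).
Only numpy, scipy, OpenCV 4.12 (cv2) and the standard library are available. Lean on these libraries where they do the work, as an engineer would, in place of code of your own. Each camera call takes 0.05 s, during which the arm holds its last target.

TASK

With closed fingertips, push the fuel injector that lies in the fixture's V-trough along the trough until its shoulder is fully home against the stop fork, then push the upright clamp lever over the injector, past its dead point, so that it snaps down and locks with its rubber pad on the injector. Only push: do not lift the injector out of its trough, and leave the other parts and tools where they are. Finish with the hand clear of everything.

Things in the scene. Friction and masses are not known exactly. Their poses are not given: they have to be found in the camera images.
- fixture: fixed fixture: steel plate 200 x 180 x 12 mm (x -125 to 75, y -78 to 102 mm); origin on the bench under the middle of the V-trough, z up. +x runs along the trough from its open end to the stop fork (away from the robot, within 0.45 rad); the lever's bracket is on the +y side. The aluminium trough spans x -45 to 45 mm, is 49 mm wide, walls up to 40 mm above the bench
- stop_face (a point): point on the front face of the stop fork, on the trough's axis, 39 mm above the bench, at fixture x 50 mm: the injector's shoulder must arrive here. The fork is two steel prongs 57 mm tall with a 15 mm gap for the nozzle
- injector_shoulder (a point): centre of the front shoulder of the injector in the trough, its axis 39 mm above the bench: the end of its thick body (24 mm across, 70 mm long), from which a nozzle 9 mm across and 25 mm long goes on through the fork. At the start it is 12 to 30 mm short of the stop
- injector_tail (a point): centre of the flat rear end of the same injector, 100 mm behind the shoulder: end of its tail, 18 mm across and 30 mm long, which overhangs the trough's open end. With the injector home it is still 5 mm outside the trough, so a fingertip can push on it all the way, with only the 12 mm high plate below
- lever_hinge (a point): the lever's hinge axis (parallel to fixture x), 65 mm above the bench, at fixture x 15, y 60 mm, in a steel bracket (fixture x -4 to 52, y 45 to 79 mm, 78 mm tall)
- lever_tip (a point): free end of the lever, on its centre line, 120 mm from the hinge. Steel bar 16 mm wide; the outer 55 mm is a black grip 20 mm wide, 16 mm thick. It starts standing up, leaning 25 degrees from vertical away from the trough (to fixture +y), tip 174 mm above the bench, and swings over in the fixture's y-z plane towards -y to lie level across the injector
- lever (a joint): lever angle, rad: 0 open (rests on a stop), about 0.43 upright, 0.95 dead point, about 2.03 locked on the injector (2.1 with nothing under it). Let go before the dead point it springs back to 0; past it, it snaps to locked by itself in under 1 s. Pushing takes 6 to 9 N near the tip at first, fading to nothing at the dead point
- lever_pad: rubber pad (16 mm across) on the lever's underside 60 mm from the hinge, which presses on the injector with about 11 N when locked; the body's origin is on the hinge axis
- spare_a: spare injector standing nozzle-up in a black foot (125 mm tall, foot 34 mm across) on the bench beside the fixture, some 125 mm from the trough on the side away from the lever hinge; origin under its foot. Bystander
- spare_b: second spare injector, the same, standing beyond the stop fork, some 125 mm from the fixture's origin; origin under its foot. Bystander
- socket: small steel socket (26 mm across, 30 mm tall) standing on the fixture plate beside the stop fork; origin under its centre. Bystander
- hammer: hammer lying on the bench to the robot's right. Bystander
- wrench: wrench lying on the bench to the robot's left. Bystander
- spray_can: aerosol can (64 mm across, 190 mm tall) standing at the right. Bystander
- parts_tray: open grey tray (130 x 180 x 35 mm) at the left, beyond the wrench. Bystander
- injector: the whole loose steel injector (0.15 to 0.3 kg, slides in the trough at about 1 to 3 N, may roll about its axis); origin on its axis, 65 mm ahead of the tail end and 35 mm behind the shoulder, x axis towards the nozzle
Not all that is in view belongs to the job. What is shaped like the injector but green, turquoise or yellow is not meant.

How it is judged:
By the outcome, as a careful person would: the job done as asked, in the order asked, and still so for the second after the job is handed in, with the robot touching nothing.
It also fails if it takes over 48 s, if anything falls off the work surface, if the arm or the gripper's body presses on something with over 40 N, if the wrist force passes 120 N, or if a joint passes its speed limit or range.

## Working session

There is one attempt and no reset: what is moved stays moved. The work goes in short steps, Python scripts to look and compute and a tool call to move; the robot and the scene stay as the last step left them, time stands still between calls to the robot, and variables do not carry over. Pictures are saved under pics/ and viewed, and the job is handed in when it is done.

Besides the shell and the picture viewer there is one more tool, called after "Emit:" by a JSON object that holds its "op" and its "data". jog_arm: Moves the arm, as the interface text tells. Its arguments: {"type":"object","properties":{"motion":{"type":"array","items":{"type":"number"}},"squeeze":{"type":"number"}},"required":["motion"]}

```bash
mkdir -p pics; ls; python3 - <<'E'
from rig import *
import cv2,numpy as np
o=get_obs(); print({k:np.round(v,3).tolist() for k,v in o.items()})
for n in ["side","top","wrist"]:
    c=camera(n); cv2.imwrite(f"pics/{n}0.png",c["color"][:,:,::-1]); print(n,{k:(np.round(v,4).tolist()) for k,v in c.items() if k!="color"})
E
```

```text
pics
{'clock': 0.0, 'q': [-1.43, 0.314, 0.045, 1.304, -0.0, 1.431], 'dq': [-0.001, 0.002, 0.003, 0.0, 0.0, -0.0], 'tau': [0.0, -48.063, 29.853, 0.02, -0.0, -0.0], 'position': [0.159, -0.552, 0.23], 'ee_rot': [-3.14, -0.0, 0.281], 'wrist_force': [-0.252, -0.101, -0.471], 'torque': [-0.057, 0.003, 0.025], 'grip_width': 0.998}
side {'vfov': 42.8891, 'cx': 311.4108, 'cy': 241.1033, 'R': [[-0.7328, -0.6802, 0.0206], [-0.5154, 0.5351, -0.6694], [0.4443, -0.5011, -0.7427]], 't': [0.3658, 0.3611, 1.4081], 'shot': 1}
top {'vfov': 48.7396, 'cx': 312.3064, 'cy': 235.7734, 'R': [[-0.0127, -0.9997, -0.0232], [-0.9985, 0.0139, -0.0524], [0.0527, 0.0225, -0.9984]], 't': [0.0091, 0.5084, 1.1997], 'shot': 2}
wrist {'vfov': 65.7065, 'cx': 323.4335, 'cy': 233.6468, 'tool_from_camera': [[-0.0001, -0.96, -0.28, 0.0713], [1.0, -0.0, -0.0002, 0.001], [0.0002, -0.28, 0.96, -0.1426], [0.0, 0.0, 0.0, 1.0]], 'shot': 3}
```

View pics/side0.png

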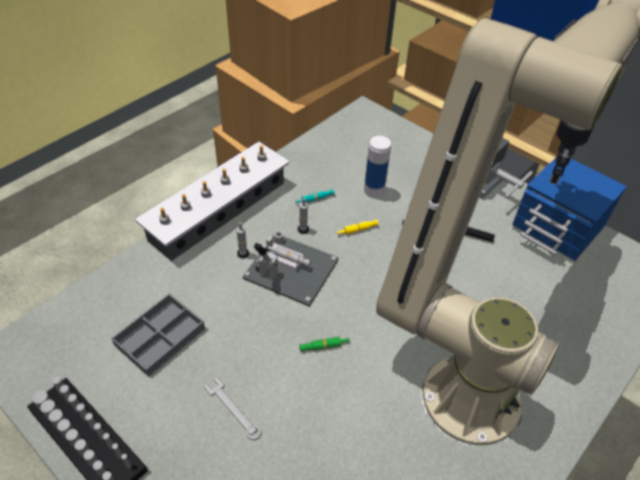

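View pics/top0.png

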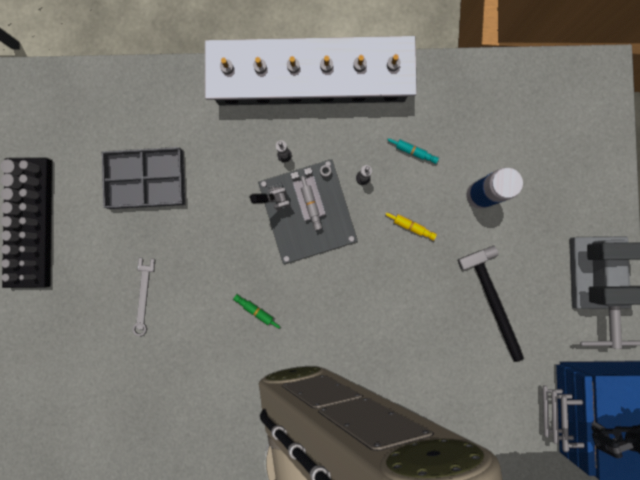

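View pics/wrist0.png

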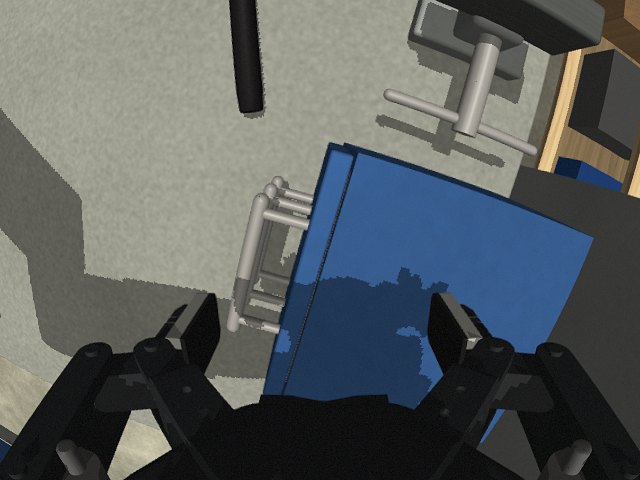

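The top view shows the plate spanning about (262,182) to (356,240), with the trough and grey injector at (310,200) and the black lever grip at (260,198). Possible mix-ups:
- green look-alike at (257,311)
- turquoise at (413,151)
- yellow at (411,226)
- standing spares at (283,152) and (365,175)

I choose the grey injector in the trough and will check it in a close crop.

```bash
cat > h.py <<'E'
from rig import *
import cv2,numpy as np
def f_of(c): return 240/np.tan(np.radians(c["vfov"])/2)
def proj(c,X):
    p=np.asarray(X)@np.array(c["R"]).T+np.array(c["t"]); f=f_of(c)
    return np.stack([c["cx"]+f*p[...,0]/p[...,2],c["cy"]+f*p[...,1]/p[...,2]],-1)
def ray(c,uv,z):
    R=np.array(c["R"]);t=np.array(c["t"]);f=f_of(c)
    d=R.T@np.array([(uv[0]-c["cx"])/f,(uv[1]-c["cy"])/f,1]);o=-R.T@t
    return o+d*(z-o[2])/d[2]
E
python3 - <<'E'
from h import *
c=camera("top"); img=c["color"][:,:,::-1]
for l in ["fixture","injector","injector_tail","injector_shoulder","lever","lever_tip","stop_face","spare_a","socket"]:
    for r in outline_of(c,l)[:4]: 
        m=r["mask"]; ys,xs=np.nonzero(m); print(l,round(r["score"],2),np.round(r["at"],1),len(xs),xs.min(),xs.max(),ys.min(),ys.max())
r=outline_of(c,"fixture")[0]
cnt=max(cv2.findContours(r["mask"].astype(np.uint8),0,2)[0],key=cv2.contourArea)
print(cv2.minAreaRect(cnt))
cv2.imwrite("pics/crop1.png",cv2.resize(img[135:275,235:375],None,fx=5.7/1,fy=4.2/0.74 if 0 else 4.2,interpolation=cv2.INTER_CUBIC) if 0 else cv2.resize(img[135:275,235:375],(588,588),interpolation=cv2.INTER_CUBIC))
E
```

```text
fixture 0.79 [211.3 303.4] 6216 250 356 159 262
injector 0.97 [228.3 415.6] 503 386 437 212 240
injector 0.95 [310.1 255.5] 454 234 279 294 327
injector 0.78 [202.3 311.4] 455 301 321 177 228
injector 0.6 [148.4 415.1] 416 389 436 139 162
injector_tail 0.97 [149.7 414. ] 467 388 438 138 163
injector_tail 0.95 [225.4 410.7] 483 387 436 213 239
injector_tail 0.91 [311.5 252.8] 511 233 279 294 327
injector_tail 0.73 [177.3 144.7] 4724 102 185 147 208
injector_shoulder 0.9 [223.7 412.7] 455 386 436 212 239
injector_shoulder 0.73 [312.3 256. ] 418 234 278 295 326
injector_shoulder 0.67 [149.  411.6] 465 388 437 137 162
injector_shoulder 0.66 [205.5 314.5] 465 302 321 177 229
lever_tip 0.55 [196.5 266.9] 303 250 284 193 203
stop_face 0.96 [210.2 303.7] 6393 249 357 160 263
stop_face 0.66 [197.1 265.8] 368 250 285 189 203
spare_a 0.8 [175.3 363. ] 224 356 371 165 184
spare_a 0.59 [152.6 283.8] 249 276 291 140 161
socket 0.67 [204.2 308.7] 408 302 321 180 229
socket 0.43 [170.5 321.5] 92 320 330 165 177
((302.12139892578125, 212.7109832763672), (86.43058776855469, 89.6266860961914), 72.18110656738281)
```

View pics/crop1.png

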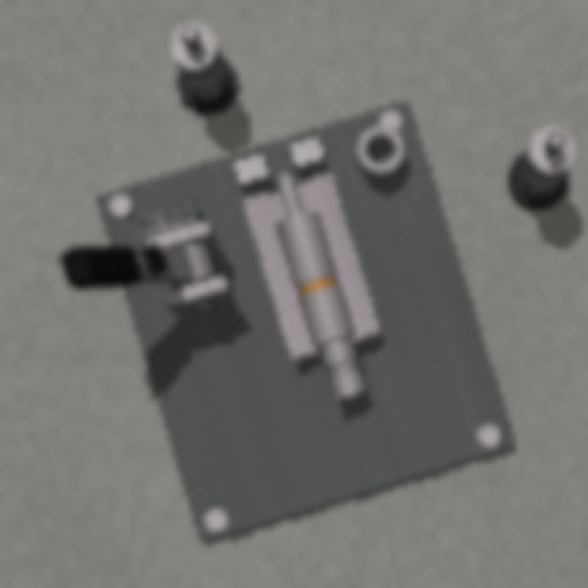

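```bash
python3 - <<'E'
from h import *
from scipy.optimize import least_squares
c=camera("top"); s=camera("side")
cor=np.array([[98,200],[408,103],[513,450],[207,543]])/4.2+[235-.4,135-.4]
L=np.array([[75,102,12],[75,-78,12],[-125,-78,12],[-125,102,12]])/1e3
def T(p,X):
    cs,sn=np.cos(p[2]),np.sin(p[2]); X=np.asarray(X,float)
    return np.stack([p[0]+cs*X[...,0]-sn*X[...,1],p[1]+sn*X[...,0]+cs*X[...,1],X[...,2]],-1)
r=least_squares(lambda p:(proj(c,T(p,L))-cor).ravel(),[0.55,0,0.3]); print(r.x,np.round(r.fun,1)); p=r.x
for z,uv in [(.039,(350,397))]:
    w=ray(c,np.array(uv)/4.2+[234.6,134.6],z); print("tail px world",w)
    cs,sn=np.cos(p[2]),np.sin(p[2]); d=w[:2]-p[:2]; print("fixture",[cs*d[0]+sn*d[1],-sn*d[0]+cs*d[1]])
pts=dict(hinge=[15,60,65],tip=[15,60+120*np.sin(np.radians(25)),65+120*np.cos(np.radians(25))],stop=[50,0,39],tr=[-45,0,39],a=[-45,24.5,40],b=[-45,-24.5,40],d=[45,-24.5,40],e=[45,24.5,40])
for cam,nm,(x0,y0,w,sc) in [(c,"t",(235,135,140,4.2)),(s,"s",(220,190,140,4.2))]:
    im=cv2.resize(cam["color"][y0:y0+w,x0:x0+w,::-1],(588,588),interpolation=cv2.INTER_CUBIC)
    for k,v in list(pts.items())+[(str(i),l*1e3) for i,l in enumerate(L)]:
        u=(proj(cam,T(p,np.array(v)/1e3))-[x0-.4,y0-.4])*sc
        cv2.circle(im,tuple(np.int32(u)),3,(0,0,255),-1); cv2.putText(im,k,tuple(np.int32(u)+3),0,.4,(0,255,0),1)
    cv2.imwrite(f"pics/fit_{nm}.png",im)
np.save("p.npy",p)
E
```

```text
[0.59180486 0.00832537 0.28647528] [-0.4 -0.3  0.3 -0.3  1.2 -0.2 -1.1  0.9]
tail px world [ 0.5218625  -0.01099619  0.039     ]
fixture [np.float64(-0.07255166725140186), np.float64(0.001229687929083196)]
```

View pics/fit_t.png

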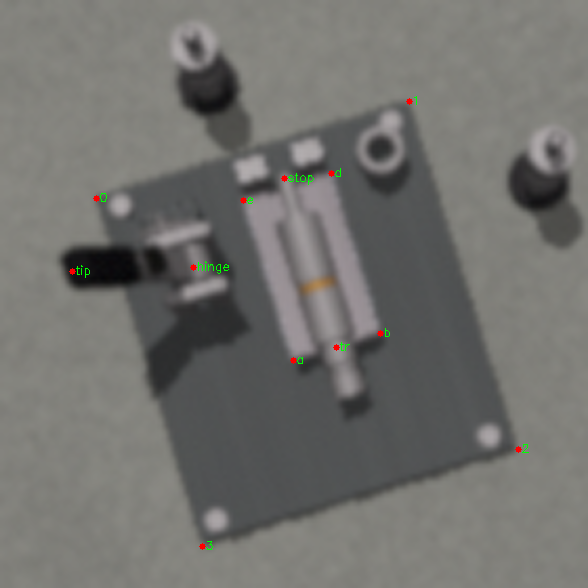

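View pics/fit_s.png

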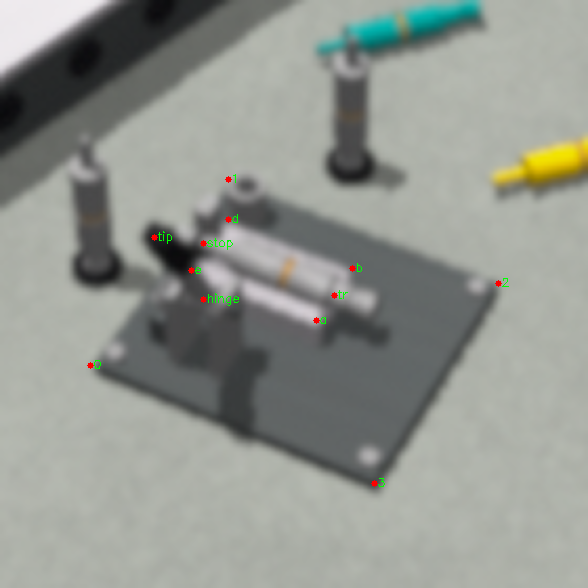

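The corner fit agrees with both views. The fixture origin is at about (0.592, 0.008) with yaw 0.286. The crop shows the grey injector with its orange band in the trough, and its tail at fixture x of about -72.5 mm, so about 22 mm remain to the stop. The tool yaw (0.281) already lies along the trough. Next I travel to a point behind the tail with the fingers closing.

Emit:
{"op": "jog_arm", "data": {"motion": [0,0,0,467,-418,0,0,0,0,0,467,-418,0,0,0,0,0,467,-418,0,0,0,0,0,467,-418,0,0,0,0,0,467,-418,0,0], "squeeze": 40}}

```text
clock: 1.42
position: [0.3261, -0.2862, 0.2316]
ee_rot: [3.141, -0.001, 0.28]
wrist_force: [1.8, 0.3, -0.1]
grip_width: 0.002
```

Emit:
{"op": "jog_arm", "data": {"motion": [0,0,0.006,233,-209,0,0,0,0,0.006,233,-209,0,0,0,0,0.006,233,-209,0,0,0,0,0.006,233,-209,0,0,0,0,0.006,233,-209,0,0]}}

```text
clock: 2.05
position: [0.492, -0.0209, 0.2317]
ee_rot: [3.141, -0.001, 0.275]
wrist_force: [0.4, -1.2, 0.5]
grip_width: 0.001
```

Emit:
{"op": "jog_arm", "data": {"motion": [0,0,0,0,0,0,0,0,0,0,0,0,0,0]}}

```text
clock: 2.3
position: [0.4907, -0.0226, 0.2311]
ee_rot: [3.141, 0.001, 0.276]
wrist_force: [0.4, -0.7, -0.4]
grip_width: -0.004
```

```bash
cat >> h.py <<'E'
def Rm(o):
    from scipy.spatial.transform import Rotation as Ro
    return Ro.from_euler("xyz",o["ee_rot"]).as_matrix()
def wproj(c,o,X):
    M=np.array(c["tool_from_camera"]); Xt=(np.asarray(X)-o["position"])@Rm(o)
    Xc=(Xt-M[:3,3])@M[:3,:3]; f=f_of(c)
    r=np.linalg.norm(Xc[...,:2],axis=-1); th=np.arctan2(r,Xc[...,2]); k=f*th/np.maximum(r,1e-9)
    return np.stack([c["cx"]+k*Xc[...,0],c["cy"]+k*Xc[...,1]],-1)
def T(p,X):
    cs,sn=np.cos(p[2]),np.sin(p[2]); X=np.asarray(X,float)
    return np.stack([p[0]+cs*X[...,0]-sn*X[...,1],p[1]+sn*X[...,0]+cs*X[...,1],X[...,2]],-1)
def tofix(p,w):
    cs,sn=np.cos(p[2]),np.sin(p[2]); d=np.asarray(w)[:2]-p[:2]; return 1e3*np.array([cs*d[0]+sn*d[1],-sn*d[0]+cs*d[1],w[2]])
E
python3 - <<'E'
from h import *
p=np.load("p.npy"); o=get_obs(); c=camera("wrist")
print(o["position"],o["ee_rot"],tofix(p,o["position"]))
im=c["color"][:,:,::-1].copy()
pts=dict(hinge=[15,60,65],stop=[50,0,39],tr=[-45,0,39],a=[-45,24.5,40],b=[-45,-24.5,40],d=[45,-24.5,40],e=[45,24.5,40],tail=[-72.5,0,39],q0=[75,102,12],q1=[75,-78,12],q2=[-125,-78,12],q3=[-125,102,12])
for k,v in pts.items():
    u=wproj(c,o,T(p,np.array(v)/1e3)); print(k,u)
    if np.all(abs(u)<2000):
        cv2.circle(im,tuple(np.int32(u)),3,(0,0,255),-1); cv2.putText(im,k,tuple(np.int32(u)+3),0,.5,(0,255,0),1)
cv2.imwrite("pics/w1.png",im)
E
```

```text
[ 0.49072892 -0.02257434  0.23113547] [3.14136353e+00 7.63524334e-04 2.75965304e-01] [-105.68810226   -1.0790921   231.13546763]
hinge [246.68712182  72.03296425]
stop [319.25420317  36.20344323]
tr [320.41219489 139.77754038]
a [292.90853724 140.30809039]
b [347.93546804 139.65647631]
d [347.03931817  41.15675406]
e [291.5977668   41.90451347]
tail [320.77091616 170.13504005]
q0 [216.0249463   25.45670758]
q1 [399.44591705  20.87279643]
q2 [398.36515825 218.61937478]
q3 [222.53581629 220.59038905]
```

View pics/w1.png

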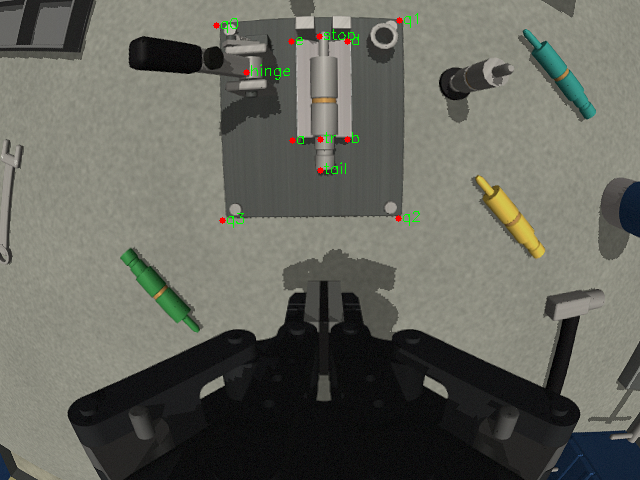

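The wrist view shows the tail end at (324,174) and the trough axis along column 324, in line with the closed fingertips (column 324, row 282). So the lateral position and yaw are fine as they stand. Now I descend behind the tail.

Emit:
{"op": "jog_arm", "data": {"motion": [0,0,-0.005,0,0,60,0,0,0,-0.005,0,0,120,0,0,0,-0.005,0,0,170,0,0,0,-0.005,0,0,195,0,0,0,-0.005,0,0,202,0]}}

```text
clock: 2.98
position: [0.489, -0.0242, 0.0279]
ee_rot: [-3.14, 0.003, 0.277]
wrist_force: [0.0, -0.2, 0.1]
grip_width: -0.002
```

Emit:
{"op": "jog_arm", "data": {"motion": [0,0,0,0,0,0,0,0,0,0,0,0,0,0]}}

```text
clock: 3.22
position: [0.4922, -0.0236, 0.0308]
ee_rot: [3.14, -0.002, 0.279]
wrist_force: [0.6, -0.2, 0.1]
grip_width: 0.0
```

```bash
python3 - <<'E'
from h import *
p=np.load("p.npy"); o=get_obs(); c=camera("wrist")
print(o["position"],o["ee_rot"],tofix(p,o["position"]),o["wrist_force"])
cv2.imwrite("pics/w2.png",c["color"][:,:,::-1])
E
```

```text
[ 0.49219872 -0.02355073  0.03075396] [ 3.14015657e+00 -2.37249673e-03  2.78884329e-01] [-104.55409778   -2.43101528   30.75396324] [ 0.63215526 -0.19641763  0.0535965 ]
```

View pics/w2.png

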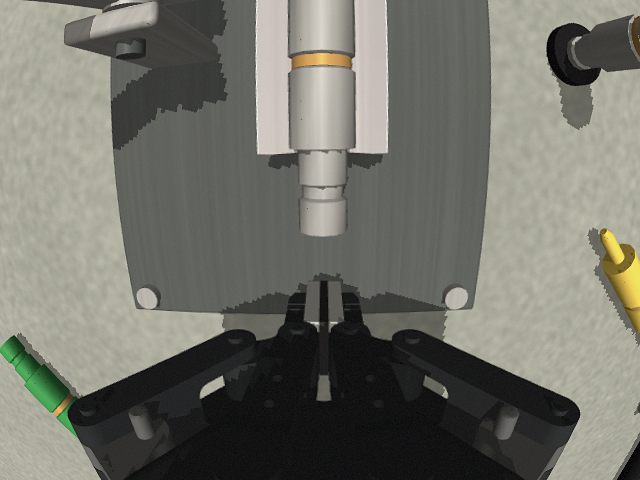

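Well aligned: the tail is at (323,235) and the fingertips at (323,282), with a gap of about 20 mm. Starting the push.

Emit:
{"op": "jog_arm", "data": {"motion": [0,0,0,7,0,0,0,0,0,0,14,0,0,0,0,0,0,20,0,0,0,0,0,0,25,0,0,0,0,0,0,30,0,0,0]}}

```text
clock: 3.9
position: [0.5186, -0.0145, 0.0289]
ee_rot: [-3.141, 0.003, 0.28]
wrist_force: [-4.7, -1.6, 3.5]
grip_width: 0.001
```

Emit:
{"op": "jog_arm", "data": {"motion": [0,0,0,2,0,0,0,0,0,0,4,0,0,0,0,0,0,6,0,0,0]}}

```text
clock: 4.28
position: [0.5255, -0.0128, 0.0292]
ee_rot: [-3.141, 0.0, 0.28]
wrist_force: [-4.3, -0.6, 1.5]
grip_width: -0.0
```

```bash
python3 - <<'E'
from h import *
p=np.load("p.npy"); o=get_obs(); c=camera("wrist")
print(o["position"],o["ee_rot"],tofix(p,o["position"]),o["wrist_force"])
cv2.imwrite("pics/w3.png",c["color"][:,:,::-1])
E
```

```text
[ 0.52552372 -0.01276713  0.02919294] [-3.14139320e+00  1.87213488e-04  2.79716498e-01] [-69.54007683  -1.5036402   29.19293784] [-4.30051267 -0.60066928  1.46018828]
```

View pics/w3.png

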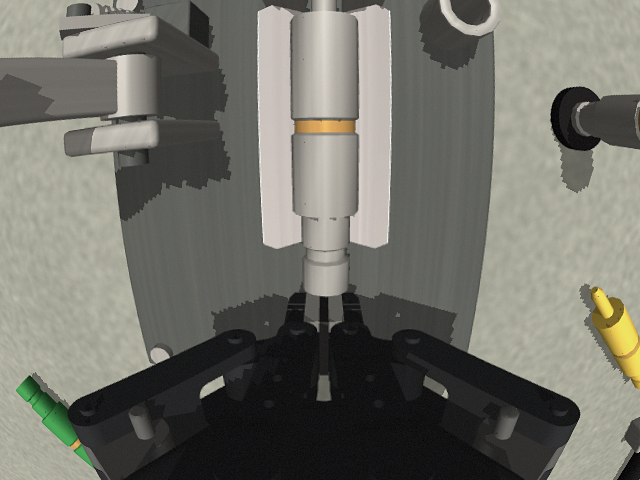

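Contact made, and the injector slides at about 4 N. The tail has its end at (325,296) against the fingertips. I continue in small steps until the force rises.

Emit:
{"op": "jog_arm", "data": {"motion": [0,0,0,1.5,0,0,0,0,0,0,3,0,0,0,0,0,0,4,0,0,0]}}

```text
clock: 4.7
position: [0.5296, -0.0116, 0.0293]
ee_rot: [-3.142, -0.0, 0.28]
wrist_force: [-3.3, 0.0, 0.8]
grip_width: -0.001
```

Emit:
{"op": "jog_arm", "data": {"motion": [0,0,0,1.5,0,0,0,0,0,0,3,0,0,0]}}

```text
clock: 4.95
position: [0.5324, -0.0108, 0.0293]
ee_rot: [-3.142, -0.0, 0.28]
wrist_force: [-3.2, 0.1, 1.1]
grip_width: -0.001
```

Emit:
{"op": "jog_arm", "data": {"motion": [0,0,0,1,0,0,0,0,0,0,2,0,0,0]}}

```text
clock: 5.2
position: [0.5343, -0.0103, 0.0292]
ee_rot: [-3.142, 0.0, 0.28]
wrist_force: [-3.1, -0.1, 1.2]
grip_width: -0.001
```

Emit:
{"op": "jog_arm", "data": {"motion": [0,0,0,1,0,0,0,0,0,0,2,0,0,0]}}

```text
clock: 5.45
position: [0.5362, -0.0098, 0.0292]
ee_rot: [-3.142, 0.0, 0.28]
wrist_force: [-2.5, 1.0, 0.1]
grip_width: 0.001
```

Emit:
{"op": "jog_arm", "data": {"motion": [0,0,0,1,0,0,0,0,0,0,2,0,0,0]}}

```text
clock: 5.7
position: [0.5363, -0.0097, 0.0291]
ee_rot: [3.141, 0.004, 0.279]
wrist_force: [-8.7, -1.3, 7.3]
grip_width: 0.001
```

```bash
python3 - <<'E'
from h import *
p=np.load("p.npy"); o=get_obs(); c=camera("wrist")
print(o["position"],tofix(p,o["position"]),o["wrist_force"])
cv2.imwrite("pics/w4.png",c["color"][:,:,::-1])
E
```

```text
[ 0.53632541 -0.00965659  0.0291026 ] [-58.29965223  -1.57212954  29.10260182] [-8.66068568 -1.26220315  7.27912327]
```

View pics/w4.png

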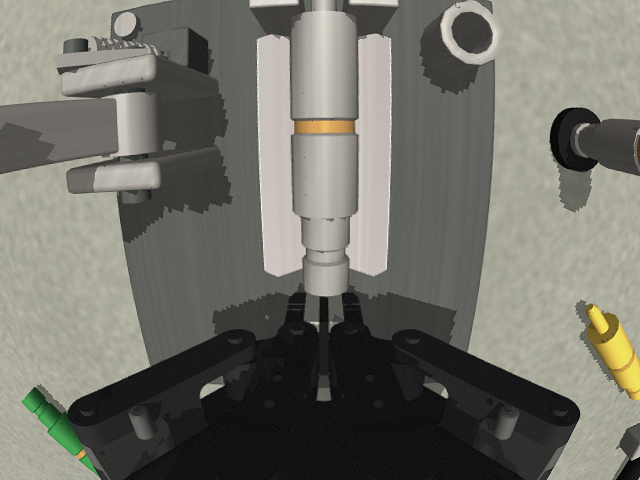

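Motion has stopped and the force is rising, with the shoulder at row 10 meeting the fork. One more firm nudge to confirm.

Emit:
{"op": "jog_arm", "data": {"motion": [0,0,0,1,0,0,0,0,0,0,2,0,0,0,0,0,0,2,0,0,0]}}

```text
clock: 6.12
position: [0.5363, -0.0096, 0.029]
ee_rot: [3.141, 0.007, 0.279]
wrist_force: [-12.5, -3.4, 9.9]
grip_width: -0.001
```

The position is unchanged at 13 N, so the injector is home. Backing off straight, then rising.

Emit:
{"op": "jog_arm", "data": {"motion": [0,0,0,-15,0,0,0,0,0,0,-40,0,0,0,0,0,0,-40,0,-60,0,0,0,0,-40,0,-120,0,0,0,0,-40,0,-180,0]}}

```text
clock: 6.75
position: [0.5023, -0.02, 0.2116]
ee_rot: [3.14, -0.003, 0.28]
wrist_force: [0.5, -0.3, 0.0]
grip_width: 0.005
```

Emit:
{"op": "jog_arm", "data": {"motion": [0,0,0,0,0,-45,0,0,0,0,0,0,-45,0,0,0,0,0,0,-45,0]}}

```text
clock: 7.12
position: [0.5019, -0.0199, 0.254]
ee_rot: [3.141, -0.001, 0.28]
wrist_force: [-0.1, 0.6, 0.5]
grip_width: -0.002
```

```bash
python3 - <<'E'
from h import *
p=np.load("p.npy"); o=get_obs(); c=camera("wrist")
print(o["position"],o["ee_rot"],tofix(p,o["position"]),o["wrist_force"])
p2=p.copy(); print("target", [T(p,np.array([17.5,y,0])/1e3) for y in (150,)])
im=c["color"][:,:,::-1].copy()
p2[:2]=T(p,[.0025,-.002,0])[:2]; np.save("p2.npy",p2)
pts=dict(hinge=[15,60,65],tip=[15,110.7,173.8],stop=[50,0,39],a=[-45,24.5,40],b=[-45,-24.5,40],d=[45,-24.5,40],e=[45,24.5,40],tail=[-50,0,39])
for k,v in pts.items():
    u=wproj(c,o,T(p2,np.array(v)/1e3)); print(k,u)
    cv2.circle(im,tuple(np.int32(u)),2,(0,0,255),-1); cv2.putText(im,k,tuple(np.int32(u)+3),0,.4,(0,255,0),1)
cv2.imwrite("pics/w5.png",im)
E
```

```text
[ 0.50189069 -0.01986406  0.25399244] [ 3.14105020e+00 -1.21681557e-03  2.79664288e-01] [-94.21535903  -1.63327947 253.99244372] [-0.10544783  0.61591707  0.5406261 ]
target [array([0.56620573, 0.15715727, 0.        ])]
hinge [253.99489144  85.48028518]
tip [146.75591995  75.38296962]
stop [321.64813027  51.19197527]
a [296.68577604 149.11938533]
b [348.03212008 148.74474392]
d [347.66762409  56.05218355]
e [295.705166    56.46226954]
tail [322.39364169 153.91814145]
```

View pics/w5.png

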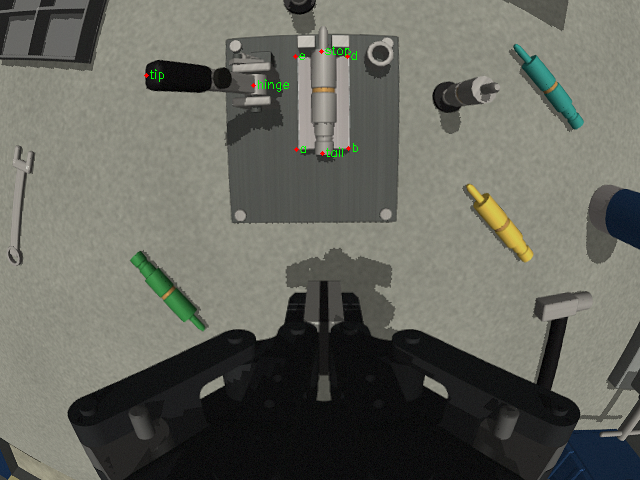

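The fit is tight now: the dots fall on the tip, hinge and trough corners. The injector sits with its nozzle through the fork. Moving over to the outer side of the lever and down.

Emit:
{"op": "jog_arm", "data": {"motion": [0,0,-0.008,35,-50,0,0,0,0,-0.008,70,-100,0,0,0,0,-0.008,110,-152,0,0,0,0,-0.008,110,-152,0,0,0,0,-0.008,110,-152,0,0]}}

```text
clock: 7.8
position: [0.5645, 0.1567, 0.2524]
ee_rot: [-3.142, 0.003, 0.289]
wrist_force: [-0.2, -0.7, -0.2]
grip_width: -0.002
```

Emit:
{"op": "jog_arm", "data": {"motion": [0,0,0,0,0,50,0,0,0,0,0,0,90,0,0,0,0,0,0,110,0,0,0,0,0,0,110,0]}}

```text
clock: 8.3
position: [0.5633, 0.1547, 0.1423]
ee_rot: [-3.141, 0.005, 0.285]
wrist_force: [-0.2, 0.0, -0.1]
grip_width: -0.002
```

```bash
python3 - <<'E'
from h import *
p=np.load("p2.npy"); o=get_obs(); c=camera("wrist"); s=camera("side")
print(o["position"],o["ee_rot"],tofix(p,o["position"]),o["wrist_force"])
cv2.imwrite("pics/w6.png",np.hstack([cv2.resize(c["color"],(400,300)),cv2.resize(s["color"][150:300,200:400],(400,300))])[:,:,::-1])
E
```

```text
[0.56329531 0.15472506 0.14228358] [-3.14112735  0.00473467  0.28535003] [ 11.52091738 150.4893202  142.28357501] [-0.19565959  0.0117977  -0.09218095]
```

View pics/w6.png

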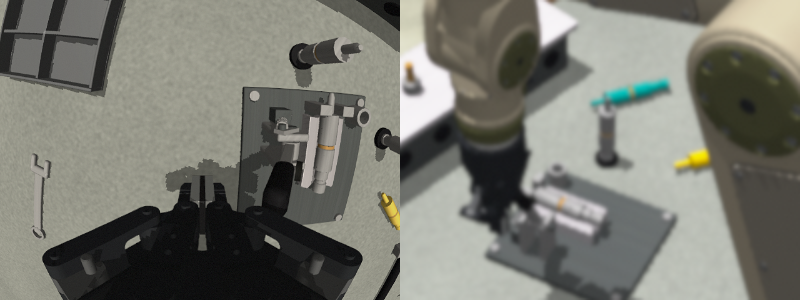

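Clear on the outer side of the lever. Shifting 3 mm along x to centre on the grip, then pushing towards the trough.

Emit:
{"op": "jog_arm", "data": {"motion": [0,0,0,3,5,0,0,0,0,0,3,12,0,0,0,0,0,3,18,0,0,0,0,0,3,24,0,0,0,0,0,3,30,0,0]}}

```text
clock: 9.02
position: [0.5766, 0.1311, 0.1458]
ee_rot: [-3.137, -0.002, 0.29]
wrist_force: [-3.6, 9.8, 9.5]
grip_width: 0.001
```

Emit:
{"op": "jog_arm", "data": {"motion": [0,0,0,0,6,0,0,0,0,0,0,12,0,0,0,0,0,0,18,0,0,0,0,0,0,24,0,0,0,0,0,0,30,0,0]}}

```text
clock: 9.65
position: [0.5857, 0.1012, 0.1456]
ee_rot: [-3.14, -0.003, 0.289]
wrist_force: [-2.7, 4.6, 10.7]
grip_width: 0.001
```

```bash
python3 - <<'E'
from h import *
p=np.load("p2.npy"); o=get_obs(); c=camera("wrist"); s=camera("top")
print(o["position"],o["ee_rot"],tofix(p,o["position"]),o["wrist_force"])
cv2.imwrite("pics/w7.png",np.hstack([cv2.resize(c["color"],(400,300)),cv2.resize(s["color"][150:300,200:400],(400,300))])[:,:,::-1])
E
```

```text
[0.5857396  0.10115834 0.14560663] [-3.13973064e+00 -2.50371383e-03  2.89075298e-01] [ 17.91400781  92.76351602 145.60662879] [-2.72873142  4.61004044 10.7261655 ]
```

View pics/w7.png

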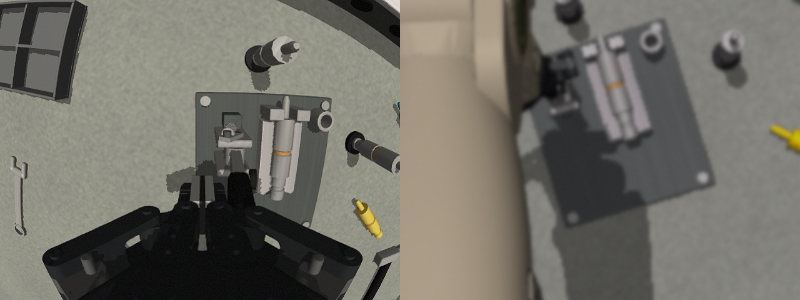

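The lever follows, with the grip against the finger at about (240,190) in the left half. The force is around 12 N. Continuing.

Emit:
{"op": "jog_arm", "data": {"motion": [0,0,0,-2,8,0,0,0,0,0,-2,16,0,0,0,0,0,-2,24,0,0,0,0,0,-2,32,0,0,0,0,0,-2,40,0,0]}}

```text
clock: 10.38
position: [0.5944, 0.0607, 0.1438]
ee_rot: [-3.141, 0.001, 0.288]
wrist_force: [-0.6, 3.0, -0.8]
grip_width: 0.0
```

Emit:
{"op": "jog_arm", "data": {"motion": [0,0,0,0,8,0,0,0,0,0,0,16,0,0,0,0,0,0,24,0,0,0,0,0,0,32,0,0]}}

```text
clock: 10.88
position: [0.6039, 0.0294, 0.1442]
ee_rot: [3.141, 0.0, 0.287]
wrist_force: [0.6, -0.7, -0.1]
grip_width: 0.001
```

```bash
python3 - <<'E'
from h import *
p=np.load("p2.npy"); o=get_obs(); c=camera("wrist"); s=camera("top")
print(o["position"],o["ee_rot"],tofix(p,o["position"]),o["wrist_force"])
cv2.imwrite("pics/w8.png",np.hstack([cv2.resize(c["color"],(400,300)),cv2.resize(s["color"][150:300,200:400],(400,300))])[:,:,::-1])
E
```

```text
[0.60394586 0.02942707 0.1442183 ] [3.14088269e+00 2.53703258e-04 2.87296599e-01] [ 15.10896914  18.81100315 144.21830427] [ 0.60851677 -0.69194282 -0.12283132]
```

View pics/w8.png

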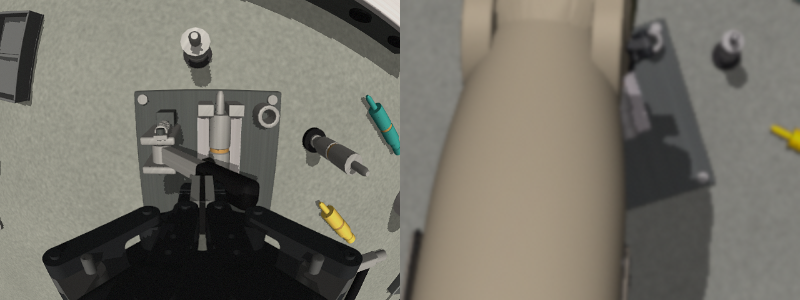

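The force has vanished, so the lever appears to be past dead point and going over. I hold briefly and look.

Emit:
{"op": "jog_arm", "data": {"motion": [0,0,0,0,0,0,0,0,0,0,0,0,0,0,0,0,0,0,0,0,0]}}

```text
clock: 11.35
position: [0.6037, 0.0307, 0.1443]
ee_rot: [3.142, 0.0, 0.288]
wrist_force: [0.1, -0.4, 0.1]
grip_width: 0.0
```

```bash
python3 - <<'E'
from h import *
p=np.load("p2.npy"); o=get_obs(); c=camera("wrist")
print(o["position"],o["wrist_force"])
cv2.imwrite("pics/w9.png",c["color"][:,:,::-1])
E
```

```text
[0.6036577  0.03068721 0.14430405] [ 0.123353   -0.43911955  0.05772905]
```

View pics/w9.png

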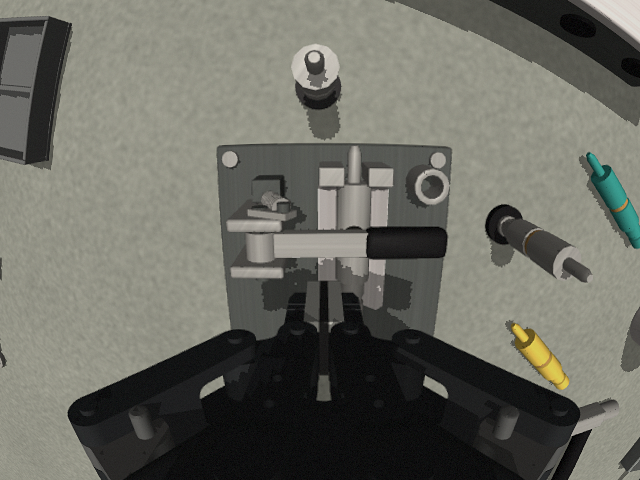

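The lever lies level across the injector, with the grip ending at (446,242) and the bar over the body at (354,242). Now I retract upward and back, then check the seating.

Emit:
{"op": "jog_arm", "data": {"motion": [0,0,0,0,0,-50,0,0,0,0,0,0,-100,0,0,0,0,-60,0,-100,0,0,0,0,-120,0,-100,0,0,0,0,-120,0,-100,0]}}

```text
clock: 12.02
position: [0.4838, -0.0035, 0.2439]
ee_rot: [-3.14, 0.004, 0.287]
wrist_force: [1.0, 0.5, 0.1]
grip_width: -0.002
```

Emit:
{"op": "jog_arm", "data": {"motion": [0,0,0,20,20,0,0,0,0,0,20,20,0,0,0,0,0,20,20,0,0]}}

```text
clock: 12.4
position: [0.5137, -0.0169, 0.2441]
ee_rot: [-3.141, 0.0, 0.288]
wrist_force: [-0.2, 0.5, -0.4]
grip_width: 0.0
```

```bash
python3 - <<'E'
from h import *
p=np.load("p2.npy"); o=get_obs(); c=camera("wrist")
print(o["clock"],o["position"],o["wrist_force"],tofix(p,o["position"]))
cv2.imwrite("pics/w10.png",c["color"][:,:,::-1])
cv2.imwrite("pics/w10c.png",cv2.resize(c["color"][20:220,200:460,::-1],(780,600),interpolation=cv2.INTER_CUBIC))
for k,v in dict(tail=[-50,0,48],sh=[50,0,51],tip=[15,-60,65]).items(): print(k,wproj(c,o,T(p,np.array(v)/1e3)))
E
```

```text
12.4 [ 0.51373903 -0.01687647  0.24410818] [-0.17194919  0.47993857 -0.42973894] [-8.45056846e+01 -1.15470652e-01  2.44108184e+02]
tail [322.40326791 168.25758576]
sh [322.52925275  58.86592183]
tip [392.32630327  97.16743379]
```

View pics/w10.png

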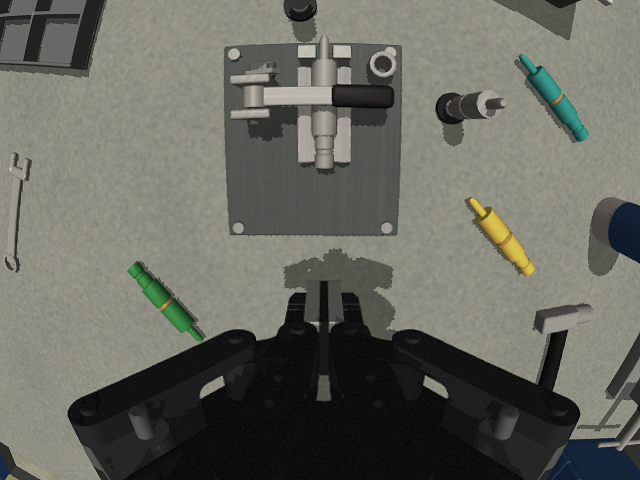

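View pics/w10c.png

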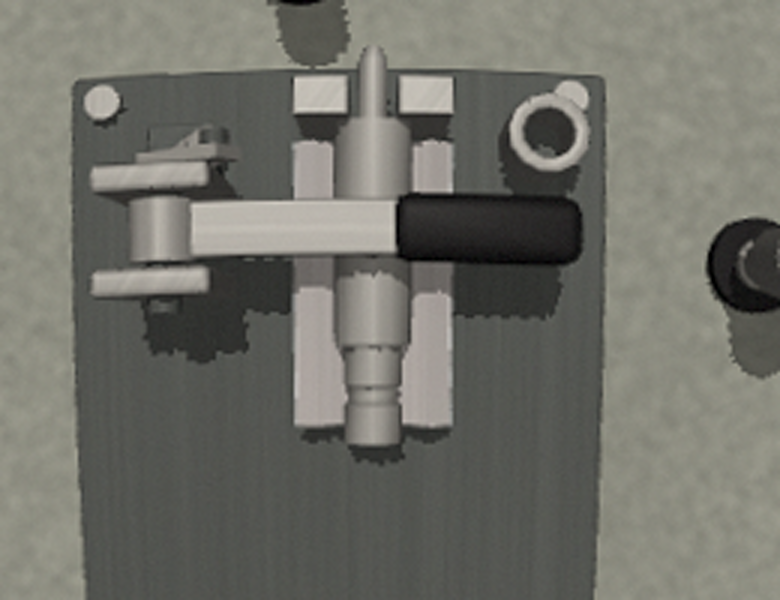

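The lever is locked and the tail overhangs the trough by about 5 mm, as expected when home. One closer look at the shoulder against the fork.

Emit:
{"op": "jog_arm", "data": {"motion": [0,0,0,50,0,0,0,0,0,0,60,0,0,0,0,0,0,60,0,40,0,0,0,0,60,0,70,0,0,0,0,60,0,70,0]}}

```text
clock: 13.08
position: [0.5686, 0.0005, 0.172]
ee_rot: [-3.139, 0.005, 0.288]
wrist_force: [-0.2, 0.1, -0.0]
grip_width: -0.003
```

Emit:
{"op": "jog_arm", "data": {"motion": [0,0,0,0,0,0,0,0,0,0,0,0,0,0]}}

```text
clock: 13.32
position: [0.572, -0.0002, 0.1761]
ee_rot: [3.14, -0.003, 0.288]
wrist_force: [0.7, 0.8, 0.6]
grip_width: -0.002
```

```bash
python3 - <<'E'
from h import *
p=np.load("p2.npy"); o=get_obs(); c=camera("wrist")
print(o["clock"],o["wrist_force"],tofix(p,o["position"]))
us={k:wproj(c,o,T(p,np.array(v)/1e3)) for k,v in dict(prong=[50,12,57],sh51=[50,0,51],sh51m=[48,0,51]).items()}; print(us)
u=us["sh51"].astype(int); x0=max(u[0]-80,0); y0=max(u[1]-50,0)
cv2.imwrite("pics/w11.png",cv2.resize(c["color"][y0:y0+120,x0:x0+160,::-1],(800,600),interpolation=cv2.INTER_CUBIC)); print(x0,y0)
E
```

```text
13.325 [0.72393288 0.77073088 0.62172187] [-23.87360724  -0.6125246  176.12697618]
{'prong': array([303.85415571, 124.99056018]), 'sh51': array([321.15266747, 125.01125583]), 'sh51m': array([321.15049381, 127.78556343])}
241 75
```

View pics/w11.png

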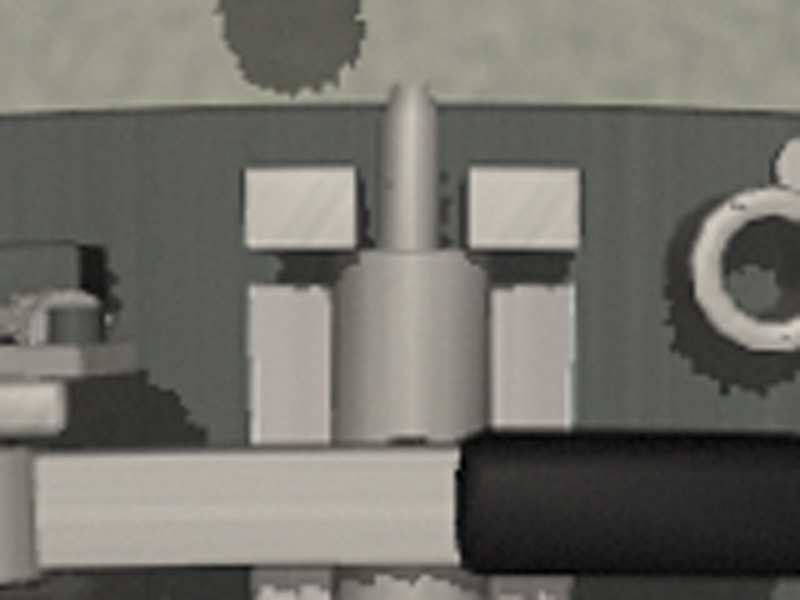

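In the close view the shoulder edge (row 250) coincides with the prongs' front edge (row 248), so it is home. Retreating to a clear pose and handing in.

Emit:
{"op": "jog_arm", "data": {"motion": [0,0,0,0,0,-50,0,0,0,0,0,0,-90,0,0,0,0,-60,0,-90,0,0,0,0,-80,0,-90,0,0,0,0,-80,0,-90,0]}}

```text
clock: 14.0
position: [0.4937, -0.0231, 0.2658]
ee_rot: [3.14, -0.002, 0.287]
wrist_force: [0.9, -0.0, 0.4]
grip_width: 0.004
```

Emit:
{"op": "jog_arm", "data": {"motion": [0,0,0,0,0,0,0,0,0,0,0,0,0,0,0,0,0,0,0,0,0]}}

```text
clock: 14.38
position: [0.4949, -0.0226, 0.264]
ee_rot: [-3.141, 0.0, 0.288]
wrist_force: [0.8, 0.5, 0.1]
grip_width: 0.005
```

```bash
python3 - <<'E'
from h import *
c=camera("wrist"); cv2.imwrite("pics/w12.png",c["color"][:,:,::-1]); o=get_obs(); print(o["clock"],o["position"],o["wrist_force"])
E
```

```text
14.425 [ 0.49478222 -0.02267108  0.26395938] [0.34311457 0.56059117 0.21765259]
```

View pics/w12.png

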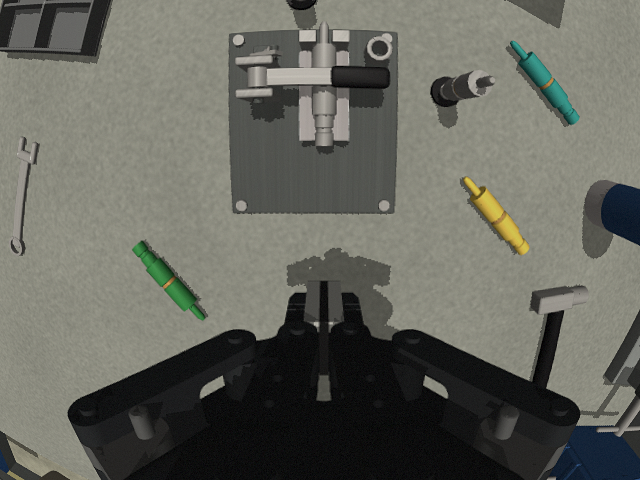

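The lever is locked across the injector (grip at (360,77)), the bystanders are in place, and the hand is clear.

```bash
python3 -c "
from rig import *
print(job_done())"
```

```text
the job is handed in; nothing more can be done
None
```

The injector is home against the stop fork, and the clamp lever is locked over it. I handed the job in at about 14.4 s, with the hand clear of everything.

- **Injector:** I pushed it by the tail with closed fingertips. It slid at about 3–4 N, then stopped moving while the push force rose to about 13 N along the trough (about 16 N with the upward part).
- **Lever:** I then pushed it over from its outer side, peaking at about 14 N. The force dropped to zero past the dead point and it snapped down by itself.
- **Last checks:**
  - A close picture taken after locking shows the shoulder edge level with the front of the fork prongs, and the tail still about 5 mm outside the trough.
  - The lever lies level across the injector, but I saw it only from above, so the pad contact itself was not visible.
  - The wrist force reads about zero, and the other parts in view look unmoved.
- **Disagreement:** The first fixture fit from the top camera was about 2–3 mm off the wrist camera view. I corrected it before pushing the lever, and no check failed.

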